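# Draw a holed plate from its rack with an S-hook and hang it on the drying rail

## Task

Take the S-hook off the drying rail by its white tab, bring the upturned end of its lower bend up from below through the hole of the plate that has one, draw that plate out of the rack on the hook, and hang the hook back over the rail with the plate dangling freely from it. The lower bend swivels and stands a little to one side, so feel for the hole gently and do not push hard on the plate; move the plate only with the hook, never with the fingers. Leave the plate without a hole and the things standing about where they are.

Things in the scene. Friction and masses are not known exactly. Their poses are not given: they have to be found in the camera images.
- hook_grip (a point): centre of the white finger tab on top of the steel S-hook (80 g; whole hook 135 mm tall), which hangs on the rail at the start. Tab 26 (x) x 10 (y) x 40 mm (z): grasp it across its 10 mm, from above. Frame of all hook points: z up, x in the hook's plane; when taken upright in the grip, the other hook points keep the offsets told below.
- hook_seat (a point): point 28 mm below the tab centre, where the bar's axis lies when the upper bend (10 mm wide band) sits on it. Bend inside: gabled roof 5 mm above this point, 20 mm wide in x. Its free lip, on the -x side, reaches 9 mm below this point; under the lip it is open to -x, above a web sloping from (x +11, 23 mm below) to (x -10, 39 mm below). Off the rail: up 18 mm, then 35 mm along +x; on: the reverse.
- hook_swivel (a point): swivel of the lower bend, at x -10, y 0, 79 mm below the tab centre. From it 4 mm wire runs straight down, then a U (inside bottom 32 mm below this point, outside 36) and up to a rounded tip, its top 12 mm below this point, 20 mm from the swivel's upright axis: at +20 cos(a) in x, +20 sin(a) in y. Angle a: unmeasured, anywhere from -0.5 to 0.5 rad, held by friction (0.04 N m).
- plate_hole (a point): centre of the 8 mm round hole in the holed steel plate (90 x 30 x 3 mm, about 70 g), mid-thickness, midway in the width. The plate lies flat in one bay of the rack, the holed end sticking out in front. z is normal to the plate (up at the start), +x along its length into the rack. The near edge is 9.5 mm off in -x, the far end 80.5 mm in +x.
- rack: fixed grey two-bay rack, 80 (x) x 96 (y) x 84 mm high, on a 100 x 110 x 6 mm foot; origin at the centre of its underside, z up, -x its open front, towards the rail. Slots at y +24 and -24 mm: 32 mm wide, 5 mm high, floor at z 70 mm, mouth at x -40 mm. The plates stick 48 to 56 mm deep in them and slide out straight along -x against light friction. Free below the plates in front of the mouth.
- blank: the other steel plate, 90 x 30 x 3 mm, without a hole, in the other bay of the rack; origin at the centre of its underside, x along its length. To be left where it is.
- rail: fixed drying rail: a horizontal round bar, 10 mm in diameter and 240 mm long, on two posts at its ends; origin on the table under the middle of the bar. The bar runs along y with its axis 220 mm above the origin.
- crucible: small white crucible, 50 mm wide and 37 mm high, standing on the table (bystander); origin at the centre of its underside
- petri: petri dish, 66 mm wide and 15 mm high, on the table (bystander); origin at the centre of its underside
- vial: small vial, 22 mm wide and 43 mm high, on the table (bystander); origin at the centre of its underside

How it is judged:
By the outcome, as a careful person would: the job done as asked, in the order asked, and still so for the second after the job is handed in, with the robot touching nothing.
It also fails if it takes over 72 s, if anything falls off the work surface, if the arm or the gripper's body presses on something with over 40 N, if the wrist force passes 120 N, or if a joint passes its speed limit or range.

## Robot

A 6-joint arm with a two-finger parallel gripper is mounted at the origin on a cart in front of the work surface, level with it; the furniture and walls round the work are solid. World frame = base frame: x ahead of the robot, y to its left, z up, the work surface at z = 0. Lengths are in mm, angles in rad, forces in N, time in s.
With the tool pointing down it reaches from about 300 to 775 mm from the base axis. Payload 14.6 kg.
Tool frame: the origin (TCP) lies midway between the tips of the shut fingers; the grasp point (between the pads) lies 19 mm behind it (manip.hold_point_z is the distance from the TCP to the grasp point, in mm); z points along the fingers, y is the direction in which the jaws open and shut (so a half turn about z gives the same grasp; the last joint's range is limited). The gripper opens to 94 mm and grips with 3 to 60 N. Pads are 16 mm wide; open, the fingers measure 119 mm over their backs; the gripper's body (75 mm by 177 mm) begins 78 mm behind the grasp point.
Start: joints at [-1.231, 0.3, 1.521, -0, 1.321, -0.067], TCP at [217.612, -505.108, 205.446] pointing down, gripper open.
Joint ranges: [-3.03, 3.03], [-0.79, 2.21], [0.23, 2.52], [-1.04, 4.18], [0, 3.07], [-2.55, 2.55]. Speed limits (rad/s): [2.22, 2.22, 2.57, 3.14, 3.14, 3.14].

## Interface

Orientations are given as [roll, pitch, yaw] about the fixed x, y, z axes, in that order (R = Rz(yaw) Ry(pitch) Rx(roll)).
In Python, from cell import manip gives the robot as it stands.
- The arm moves only by the shell command python3 -m crank 'ROWS' [OPENING] [FORCE]. ROWS is JSON, a list of rows, each an object with "offset": the shift along the world's x, y, z in m, a list of three; "spin": the turn about the world's z in degrees. In form: [{"offset": [dx, dy, dz], "spin": spin}, ...]. A call has exactly 8 rows; each row is the pose to reach, as a shift and turn from the pose measured when the call began; what a row does not reach only later rows make up. A row lasts 1/12 s, in which the tool goes at most 41.7 mm and 7.16 degrees, less where a joint would pass 70% of its speed; a pose out of reach is approached as far as the arm can. A call with a gripper value outside its range is refused whole. OPENING is the opening, from 0 (shut) to 1 (fully open), set as the call begins (- or left out, the last holds). The fingers move at their own pace and stop on an object; FORCE is the grip in N (left out, the last holds). Time passes only in rows, so rows that repeat a pose let the fingers close, or fill a call up. It gives the time, the measured TCP pose, the force and the opening at its end, in the units of the state.
- manip.read_state(): the state, without advancing time (a new reading comes with each control period).
- manip.camera(name): name is "scene" or "side" or "wrist"; returns a dict with "pixels" (420x560x3 uint8, red, green, blue), "fx", "fy", "cx", "cy" (pixels), "extrinsics" (4x4, takes a point from world to camera coordinates); the wrist camera has in their place "hand_eye" (4x4, takes a point from camera to tool coordinates, whose origin is the TCP and whose axes are the flange's). Camera axes: x right, y down, z forward; pixel columns grow to the right and rows downward; lengths in mm; the calibration is good to about 2 mm. A picture is of the moment at which its call begins: read the wrist's pose just before it. There is no depth.
- manip.sign_off(): hands the job in, once; it reports no verdict.
Trained networks look in a picture, given as the dict that the camera call returned (one of the last four; its "shot" number tells which), for a name from the list of things; names that differ only in an ending like _2 or _b are one class to them, and where a whole thing is asked for, a point or a joint stands for the part that bears it (a point fixed in the world has none). Each returns a list of dicts, best first, with "conf" (0 to 1); they miss things now and then, are a little off and sometimes report something else, mostly with a low value. They report only what shows in the picture. A call takes as long as a camera call.
- manip.search_frame(picture, name): "location" ([x, y, z] in mm, in world coordinates, good to about 4 mm: the middle of the surface that is visible of it).
- manip.masks_of(picture, name): "mask" (420x560 bool, what is visible of it).
The state is a dict: "clock": time; "joints": joint angles; "qd": joint speeds; "effort": joint torques, N m; "eef_pos": TCP position; "eef_rot": TCP orientation; "wrist_force": force on the tool from outside, world axes, zero at the start; "moment": the same for the moment, N m; "finger_gap": finger opening in mm.
Only numpy, scipy, OpenCV 4.12 (cv2) and the standard library are available. Lean on these libraries where they do the work, as an engineer would, in place of code of your own. Each camera call takes 0.05 s, during which the arm holds its last target. There are 200 camera calls.

## Working session

There is one attempt and no reset: what is moved stays moved. The work goes in short steps, Python scripts to look and compute and a shell command to move; the robot and the scene stay as the last step left them, time stands still between calls to the robot, and variables do not carry over. Pictures are saved under pics/ and viewed, about 8 in all and at most 12, crops included, and the job is handed in when it is done.

```bash
mkdir -p pics; ls
cat > h.py <<'E'
from cell import manip
import numpy as np, cv2
np.set_printoptions(precision=1,suppress=True)
def cam(n):
    return manip.camera(n)
def save(p,f,crop=None,s=1):
    im=p["pixels"][:,:,::-1]
    if crop: x0,y0,x1,y1=crop; im=im[y0:y1,x0:x1]
    if s!=1: im=cv2.resize(im,None,fx=s,fy=s,interpolation=cv2.INTER_CUBIC)
    cv2.imwrite("pics/"+f,im)
def ray(p,u,v):
    E=np.array(p["extrinsics"]);R=E[:3,:3];c=-R.T@E[:3,3]
    d=R.T@np.array([(u-p["cx"])/p["fx"],(v-p["cy"])/p["fy"],1]);return c,d
def onplane(p,u,v,ax,val):
    c,d=ray(p,u,v);return c+d*(val-c[ax])/d[ax]
def proj(p,X):
    E=np.array(p["extrinsics"]);q=E[:3,:3]@np.array(X)+E[:3,3]
    return np.array([p["fx"]*q[0]/q[2]+p["cx"],p["fy"]*q[1]/q[2]+p["cy"]])
def tri(p1,a,p2,b):
    c1,d1=ray(p1,*a);c2,d2=ray(p2,*b)
    s=np.linalg.lstsq(np.c_[d1,-d2],c2-c1,rcond=None)[0]
    A,B=c1+d1*s[0],c2+d2*s[1];return (A+B)/2,np.linalg.norm(A-B)
def wristE(p,st):
    from scipy.spatial.transform import Rotation as Ro
    T=np.eye(4);T[:3,:3]=Ro.from_euler('xyz',st["eef_rot"]).as_matrix();T[:3,3]=st["eef_pos"]
    p["extrinsics"]=np.linalg.inv(T@np.array(p["hand_eye"]));return p
E
python3 - <<'E'
from h import *
s=manip.read_state();print(s)
for n in("scene","side"):
    p=cam(n);save(p,n+"0.png")
    E=np.array(p["extrinsics"]);print(n,p["fx"],-E[:3,:3].T@E[:3,3],E[2,:3])
    for k in("hook_grip","hook_seat","hook_swivel","plate_hole","rack","blank","rail","crucible","petri","vial"):
        r=manip.search_frame(p,k);print(k,[(np.array(x["location"]).round(),round(x["conf"],2)) for x in r[:2]])
E
```

```text
pics
{'clock': 0.0, 'joints': array([-1.2,  0.3,  1.5, -0. ,  1.3, -0.1]), 'qd': array([-0.,  0.,  0.,  0.,  0.,  0.]), 'effort': array([ -0. , -53.2, -35.3,   0.1,   0. ,  -0. ]), 'eef_pos': array([ 217.5, -504.9,  204.9]), 'eef_rot': array([-3.1, -0. ,  0.4]), 'wrist_force': array([0.1, 0.5, 0.3]), 'moment': array([-0.,  0.,  0.]), 'finger_gap': 94.15504878163055}
scene 438.3109807181317 [-328.  -853.8  719.1] [ 0.7  0.6 -0.4]
hook_grip [(array([512., 204., 233.]), 0.56)]
hook_seat [(array([518., 208., 235.]), 0.67)]
hook_swivel [(array([512., 207., 234.]), 0.55)]
plate_hole []
rack [(array([ 540., -252.,    8.]), 0.58)]
blank []
rail [(array([455., 209.,  66.]), 0.85)]
crucible [(array([424.,  25.,  26.]), 0.54)]
petri [(array([620.,  56.,  14.]), 0.58)]
vial [(array([ 401., -420.,   26.]), 0.59)]
side 465.90821629821687 [ 187.3 1035.1  599. ] [ 0.3 -0.9 -0.3]
hook_grip [(array([518., 224., 226.]), 0.76)]
hook_seat [(array([513., 224., 228.]), 0.88)]
hook_swivel [(array([516., 224., 224.]), 0.65), (array([425.,  35.,  27.]), 0.23)]
plate_hole [(array([ 571., -161.,   74.]), 0.5)]
rack [(array([ 576., -206.,   61.]), 0.96)]
blank [(array([ 575., -206.,   66.]), 0.45)]
rail [(array([476., 216.,  74.]), 0.72)]
crucible [(array([425.,  36.,  27.]), 0.75)]
petri [(array([621.,  76.,  12.]), 0.72)]
vial []
```

View pics/scene0.png

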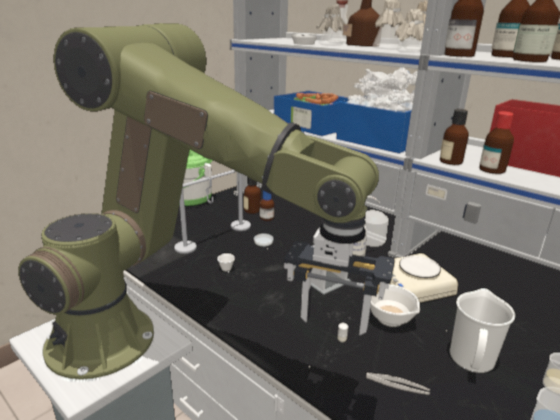

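View pics/side0.png

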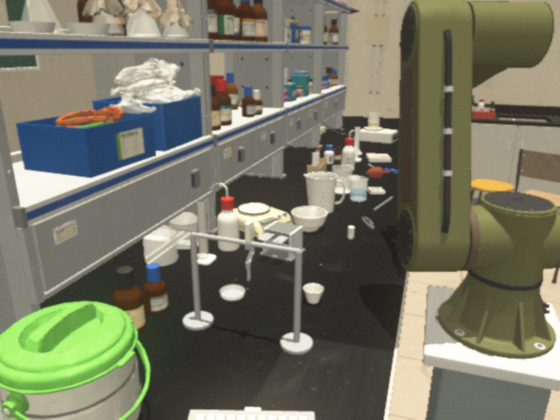

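The scene view shows the arm hiding the rack. The side view shows the rail (bar from about (195,235) to (300,248), feet at (198,320) and (296,343)), the hook hanging around (250,250), and the grey rack near (283,238). I'll zoom in and work out the rail's pose.

Run:
```python
from h import *
p=cam("side");save(p,"side1.png",(180,160,320,265),5)
a=onplane(p,198,320,2,0);b=onplane(p,296,343,2,0);print(a,b,np.linalg.norm(a-b))
a=onplane(p,195,235,2,220);b=onplane(p,300,248,2,220);print(a,b,np.linalg.norm(a-b))
q=cam("scene");save(q,"scene1.png",(150,150,320,260),4)
for n,pp in(("side",p),("scene",q)):
  for k in("rail","hook_grip","rack","blank","plate_hole"):
    for r in manip.masks_of(pp,k)[:2]:
        m=r["mask"];v,u=np.nonzero(m);print(n,k,round(r["conf"],2),m.sum(),u.min(),u.max(),v.min(),v.max(),u.mean().round(1),v.mean().round(1))
```

```text
[653.7 200.4   0. ] [412.3 213.    0. ] 241.7458760479241
[642.3 212.1 220. ] [411.2 204.4 220. ] 231.27262943302924
side rail 0.57 2262 184 311 232 354 248.2 297.6
side hook_grip 0.71 363 245 253 220 279 248.7 243.8
side hook_grip 0.21 387 219 244 283 301 231.6 292.2
side rack 0.66 956 260 304 221 261 283.2 239.7
side rack 0.19 383 245 253 220 280 248.7 244.3
side blank 0.64 94 258 273 232 240 265.7 236.1
side blank 0.41 2455 184 312 232 354 250.2 295.0
scene rail 0.69 574 176 248 176 252 207.9 225.0
scene hook_grip 0.41 128 204 212 164 191 208.2 172.9
scene rack 0.63 475 312 346 268 293 327.4 279.9
scene blank 0.39 985 175 249 171 252 208.7 214.3
```

View pics/side1.png

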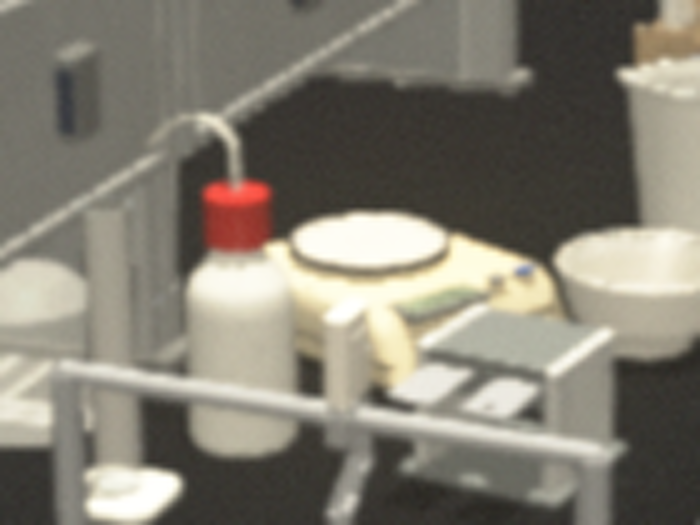

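Run:
```python
from h import *
s=manip.read_state();print(np.array(s["eef_rot"]).tolist())
p=cam("side");w=cam("wrist");print(np.array(w["hand_eye"]),w["fx"])
f=lambda x,y:(180+x/5,160+y/5)
print("hole",onplane(p,*f(487,405),2,73))
print("racktop frontL,frontR,backR,backL",[onplane(p,*f(*c),2,84) for c in((428,343),(552,375),(615,330),(475,305))])
print("tab top/bottom",onplane(p,*f(347,305),2,268),onplane(p,*f(345,412),2,228))
print("bar",[onplane(p,*f(*c),2,220) for c in((60,372),(330,410),(610,453))])
```

```text
[-3.141576996000688, -1.498460069138119e-06, 0.40678902975210063]
[[   0.    -1.    -0.3   83.5]
 [   1.     0.    -0.     0.4]
 [   0.    -0.3    1.  -179.5]
 [   0.     0.     0.     1. ]] 359.73507137738545
hole [ 573.3 -144.5   73. ]
racktop frontL,frontR,backR,backL [array([ 628.9, -199.2,   84. ]), array([ 543.4, -175. ,   84. ]), array([ 528. , -257.7,   84. ]), array([ 623. , -270.7,   84. ])]
tab top/bottom [516.3 213.  268. ] [511.5 228.9 228. ]
bar [array([650. , 211.1, 220. ]), array([525.1, 211.6, 220. ]), array([404. , 215.3, 220. ])]
```

```bash
python3 -m crank '[{"offset":[0.025,0.025,0.01],"spin":5},{"offset":[0.05,0.05,0.02],"spin":10},{"offset":[0.075,0.075,0.03],"spin":16},{"offset":[0.1,0.1,0.03],"spin":23},{"offset":[0.125,0.125,0.03],"spin":30},{"offset":[0.15,0.15,0.03],"spin":36},{"offset":[0.175,0.175,0.03],"spin":42},{"offset":[0.2,0.2,0.03],"spin":48}]'
python3 -m crank '[{"offset":[0.025,0.025,0],"spin":4},{"offset":[0.05,0.05,0],"spin":8},{"offset":[0.075,0.075,0],"spin":12},{"offset":[0.1,0.1,0],"spin":16},{"offset":[0.125,0.125,0],"spin":18},{"offset":[0.145,0.15,0],"spin":18},{"offset":[0.155,0.16,0],"spin":18},{"offset":[0.155,0.16,0],"spin":18}]'
python3 - <<'E'
from h import *
s=manip.read_state();w=wristE(cam("wrist"),s);print(s["eef_pos"],s["eef_rot"])
save(w,"w0.png")
for k in("rack","plate_hole","blank"):
  print(k,[(np.array(x["location"]),round(x["conf"],2)) for x in manip.search_frame(w,k)[:2]])
E
```

```text
clock: 2.47
eef_pos: [418.6, -303.7, 235.6]
eef_rot: [3.141, 0.0, 1.25]
wrist_force: [0.8, -0.7, 0.2]
finger_gap: 93.9
clock: 3.13
eef_pos: [574.8, -141.6, 235.2]
eef_rot: [-3.142, -0.0, 1.567]
wrist_force: [-0.7, 0.1, 0.3]
finger_gap: 94.0
[ 574.8 -141.6  235.2] [-3.1 -0.   1.6]
rack [(array([ 584.7, -220. ,   82.6]), 0.92)]
plate_hole [(array([ 572. , -164.8,   73.1]), 0.81)]
blank [(array([ 616. , -169.7,   72.2]), 0.98)]
```

View pics/w0.png

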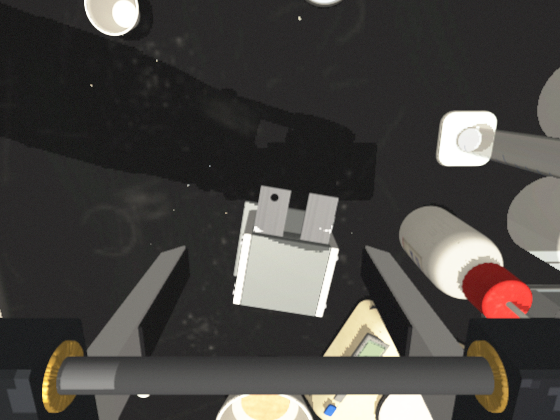

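The wrist view shows the rack top with corners at (244,233), (338,246), (323,316) and (235,303). The holed plate is on the left with its hole at (275,198), and the blank is on the right.

Run:
```python
from h import *
s=manip.read_state();w=wristE(cam("wrist"),s)
g=cv2.cvtColor(w["pixels"],cv2.COLOR_RGB2GRAY)
r=g[192:205,268:284].astype(float);wt=np.clip(110-r,0,None);v,u=np.mgrid[192:205,268:284]
hu,hv=(u*wt).sum()/wt.sum(),(v*wt).sum()/wt.sum();print(hu,hv,"hole",onplane(w,hu,hv,2,73))
c=[onplane(w,*q,2,84) for q in((244,233),(338,246),(323,316),(235,303))];print(c)
print([np.degrees(np.arctan2(*(c[i]-c[j])[[1,0]])) for i,j in((3,0),(2,1),(1,0),(2,3))])
pl=[onplane(w,*q,2,73) for q in((262,186),(291,190),(288,235),(256,232))];print(pl)
print([np.degrees(np.arctan2(*(pl[i]-pl[j])[[1,0]])) for i,j in((3,0),(2,1),(1,0))])
for k in("plate_hole","blank"):
  m=manip.masks_of(w,k)[0]["mask"].astype(np.uint8);cc=max(cv2.findContours(m,0,2)[0],key=cv2.contourArea)
  b=cv2.boxPoints(cv2.minAreaRect(cc));print(k,b.tolist(),[onplane(w,*q,2,73) for q in b])
```

```text
276.07091599831153 193.79527226677922 hole [ 573.4 -149.4   73. ]
[array([ 541.6, -186. ,   84. ]), array([ 634.5, -200.5,   84. ]), array([ 622.1, -280.3,   84. ]), array([ 529.7, -263.9,   84. ])]
[np.float64(-98.70339612907122), np.float64(-98.8563767156221), np.float64(-8.87656722296515), np.float64(-10.029809059680863)]
[array([ 559.7, -141.4,   73. ]), array([ 588. , -145.6,   73. ]), array([ 585.2, -192.7,   73. ]), array([ 552.8, -189.2,   73. ])]
[np.float64(-98.26674634002867), np.float64(-93.40502777913147), np.float64(-8.510600923591308)]
plate_hole [[252.82017517089844, 228.23623657226562], [261.8243713378906, 180.6424560546875], [293.21435546875, 186.58111572265625], [284.2101745605469, 234.17489624023438]] [array([ 549.7, -185.1,   73. ]), array([ 559.6, -136.1,   73. ]), array([ 590.2, -142.2,   73. ]), array([ 581.4, -191.8,   73. ])]
blank [[301.46392822265625, 235.75686645507812], [310.73828125, 188.06021118164062], [340.20745849609375, 193.79031372070312], [330.93310546875, 241.48696899414062]] [array([ 598.9, -193.6,   73. ]), array([ 607.3, -143.8,   73. ]), array([ 636.4, -149.9,   73. ]), array([ 629.1, -200.1,   73. ])]
```

```bash
python3 -m crank '[{"offset":[-0.006,0.03,0.015],"spin":0},{"offset":[-0.012,0.065,0.03],"spin":0},{"offset":[-0.018,0.1,0.05],"spin":0},{"offset":[-0.024,0.135,0.07],"spin":0},{"offset":[-0.03,0.17,0.08],"spin":0},{"offset":[-0.036,0.205,0.09],"spin":0},{"offset":[-0.042,0.24,0.09],"spin":0},{"offset":[-0.048,0.275,0.09],"spin":0}]'
python3 -m crank '[{"offset":[-0.006,0.03,0],"spin":0},{"offset":[-0.012,0.055,0],"spin":0},{"offset":[-0.012,0.06,0],"spin":0},{"offset":[-0.012,0.06,0],"spin":0},{"offset":[-0.012,0.06,0],"spin":0},{"offset":[-0.012,0.06,0],"spin":0},{"offset":[-0.012,0.06,0],"spin":0},{"offset":[-0.012,0.06,0],"spin":0}]'
python3 - <<'E'
from h import *
s=manip.read_state();w=wristE(cam("wrist"),s);print(s["eef_pos"],s["eef_rot"])
save(w,"w1.png")
for k in("hook_grip","hook_swivel","rail"):
  print(k,[(np.array(x["location"]),round(x["conf"],2)) for x in manip.search_frame(w,k)[:2]])
E
```

```text
clock: 4.15
eef_pos: [524.6, 131.3, 326.9]
eef_rot: [3.139, -0.0, 1.561]
wrist_force: [0.9, -0.1, -0.1]
finger_gap: 93.9
clock: 4.82
eef_pos: [512.9, 190.3, 326.9]
eef_rot: [3.139, 0.0, 1.56]
wrist_force: [-0.2, 0.8, 0.8]
finger_gap: 94.0
[512.9 190.3 326.9] [3.1 0.  1.6]
hook_grip [(array([517. , 223.7, 271.5]), 0.78)]
hook_swivel [(array([518.1, 218.1, 270. ]), 0.93)]
rail [(array([538.6, 217.7, 155.6]), 0.7)]
```

View pics/w1.png

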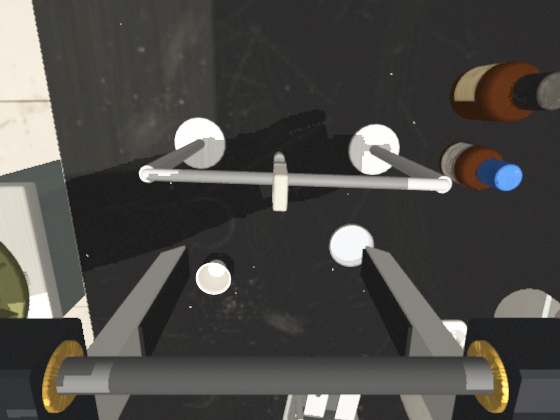

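The wrist view shows the bar from about (147,175) to (442,185) and the tab centred near (280,187). Part of the hook's lower end shows at (279,157). I'll zoom in to get the tab's exact edges.

Run:
```python
from h import *
s=manip.read_state();w=wristE(cam("wrist"),s)
save(w,"w2.png",(240,140,320,220),7)
c=[onplane(w,*q,2,220) for q in((147,175),(442,185))];print(c,np.linalg.norm(c[1]-c[0]),np.degrees(np.arctan2(*(c[1]-c[0])[[1,0]])))
```

```text
[array([409.1, 217.6, 220. ]), array([648.9, 206.9, 220. ])] 240.01009204625873 -2.5505590513976575
```

View pics/w2.png

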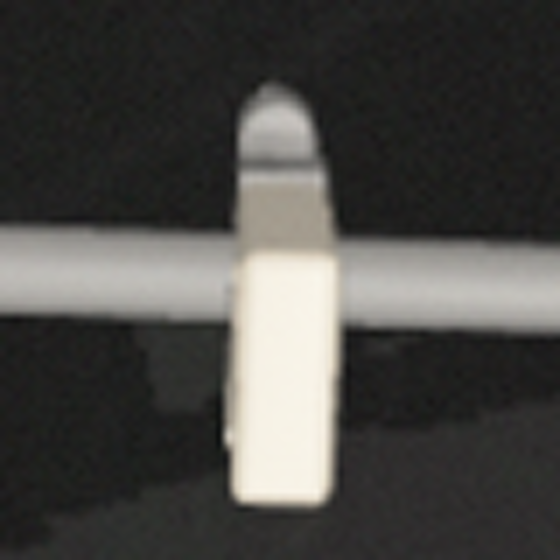

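Run:
```python
from h import *
s=manip.read_state();w=wristE(cam("wrist"),s)
f=lambda x,y:(240+(x+.5)/7-.5,140+(y+.5)/7-.5)
c=np.array([onplane(w,*f(*q),2,268) for q in((245,252),(335,252),(333,503),(233,503))]);print(c,c.mean(0),s["eef_rot"][2])
```

```text
[[512.1 226.1 268. ]
 [520.8 226.  268. ]
 [520.6 200.7 268. ]
 [510.7 200.8 268. ]] [516.  213.4 268. ] 1.561048091201398
```

```bash
python3 -m crank '[{"offset":[0.003,0.023,-0.01],"spin":-2},{"offset":[0.003,0.023,-0.03],"spin":-2},{"offset":[0.003,0.023,-0.05],"spin":-2},{"offset":[0.003,0.023,-0.07],"spin":-2},{"offset":[0.003,0.023,-0.085],"spin":-2},{"offset":[0.003,0.023,-0.092],"spin":-2},{"offset":[0.003,0.023,-0.092],"spin":-2},{"offset":[0.003,0.023,-0.092],"spin":-2}]' 0.4
python3 -m crank '[{"offset":[0,0,0],"spin":0},{"offset":[0,0,0],"spin":0},{"offset":[0,0,0],"spin":0},{"offset":[0,0,0],"spin":0},{"offset":[0,0,0],"spin":0},{"offset":[0,0,0],"spin":0},{"offset":[0,0,0],"spin":0},{"offset":[0,0,0],"spin":0}]' 0 30
python3 -m crank '[{"offset":[0,0,0],"spin":0},{"offset":[0,0,0],"spin":0},{"offset":[0,0,0],"spin":0},{"offset":[0,0,0],"spin":0},{"offset":[0,0,0],"spin":0},{"offset":[0,0,0],"spin":0},{"offset":[0,0,0],"spin":0},{"offset":[0,0,0],"spin":0}]'
```

```text
clock: 5.78
eef_pos: [515.8, 214.2, 235.5]
eef_rot: [3.139, -0.0, 1.526]
wrist_force: [-0.1, 0.4, 0.5]
finger_gap: 43.8
clock: 6.45
eef_pos: [515.9, 214.2, 235.7]
eef_rot: [3.138, -0.0, 1.526]
wrist_force: [-0.1, -0.9, 2.0]
finger_gap: 9.6
clock: 7.12
eef_pos: [515.9, 214.2, 235.7]
eef_rot: [3.138, -0.0, 1.526]
wrist_force: [-0.5, 0.0, 1.1]
finger_gap: 9.6
```

```bash
python3 -m crank '[{"offset":[0,0,0.006],"spin":0},{"offset":[0,0,0.012],"spin":0},{"offset":[0,0,0.018],"spin":0},{"offset":[0,0,0.018],"spin":0},{"offset":[0,0,0.018],"spin":0},{"offset":[-0.0005,-0.01,0.018],"spin":0},{"offset":[-0.001,-0.022,0.018],"spin":0},{"offset":[-0.0015,-0.036,0.018],"spin":0}]'
python3 -m crank '[{"offset":[0,-0.01,0],"spin":0},{"offset":[0,-0.03,0],"spin":0},{"offset":[0,-0.055,0],"spin":0},{"offset":[0,-0.075,0],"spin":0},{"offset":[0,-0.08,0],"spin":0},{"offset":[0,-0.08,0],"spin":0},{"offset":[0,-0.08,0],"spin":0},{"offset":[0,-0.08,0],"spin":0}]'
python3 - <<'E'
from h import *
s=manip.read_state();print(s["eef_pos"])
t=np.array(s["eef_pos"])+[0,0,12.3]
a=cam("side");b=cam("scene");w=wristE(cam("wrist"),s)
h=np.array([-.0445,-.999,0]);k=np.array([.999,-.0445,0])
for p,n in((a,"side"),(b,"scene"),(w,"w")):
  print(n,"tab",proj(p,t),"swivel",proj(p,t-10*h-[0,0,79]),"tips",[proj(p,t+h*(-10+20*np.cos(x))+k*20*np.sin(x)-[0,0,93]) for x in(-.5,0,.5)])
im=lambda p,q,z:cv2.resize(p["pixels"][q[1]:q[3],q[0]:q[2],::-1],(400,400),interpolation=cv2.INTER_CUBIC)
def box(p,h): u,v=proj(p,t-[0,0,55]).astype(int);u=min(max(u,h),559-h);v=min(max(v,h),419-h);print(u-h,v-h);return(u-h,v-h,u+h,v+h)
cv2.imwrite("pics/c3.png",np.hstack([im(a,box(a,50),4),im(b,box(b,50),4)]))
E
```

```text
clock: 7.78
eef_pos: [514.2, 177.1, 253.4]
eef_rot: [3.139, -0.0, 1.527]
wrist_force: [0.4, -0.1, -0.0]
finger_gap: 10.0
clock: 8.45
eef_pos: [514.1, 97.6, 253.4]
eef_rot: [3.139, -0.0, 1.527]
wrist_force: [-1.0, 0.2, -0.4]
finger_gap: 9.6
[514.1  97.6 253.4]
side tab [269.2 205.1] swivel [267.5 239.2] tips [array([274.2, 242.6]), array([270.7, 241.6]), array([266.5, 241.4])]
scene tab [231.1 173.3] swivel [229.7 196.2] tips [array([231. , 202.8]), array([233.9, 202.2]), array([235.7, 201.2])]
w tab [276.5 270.8] swivel [275.7 207.8] tips [array([263. , 224.5]), array([275.5, 227.5]), array([288.1, 224.5])]
219 177
181 140
```

View pics/c3.png

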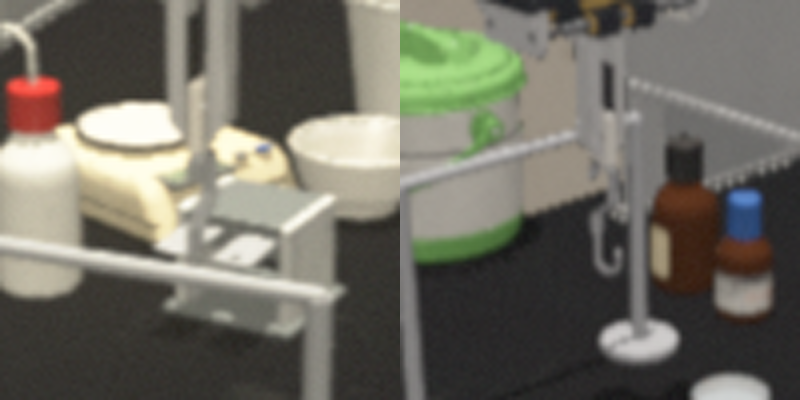

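The scene crop shows the hook free of the rail, with the lower bend around (605,240), but it is too coarse to read the swivel angle. I'll look closer in the wrist and scene views.

Run:
```python
from h import *
s=manip.read_state()
b=cam("scene");w=wristE(cam("wrist"),s)
im=lambda p,u,v,h:cv2.resize(p["pixels"][v-h:v+h,u-h:u+h,::-1],(400,400),interpolation=cv2.INTER_CUBIC)
cv2.imwrite("pics/c4.png",np.hstack([im(w,276,220,40),im(b,231,200,20)]))
```

```text
(no output)
```

View pics/c4.png

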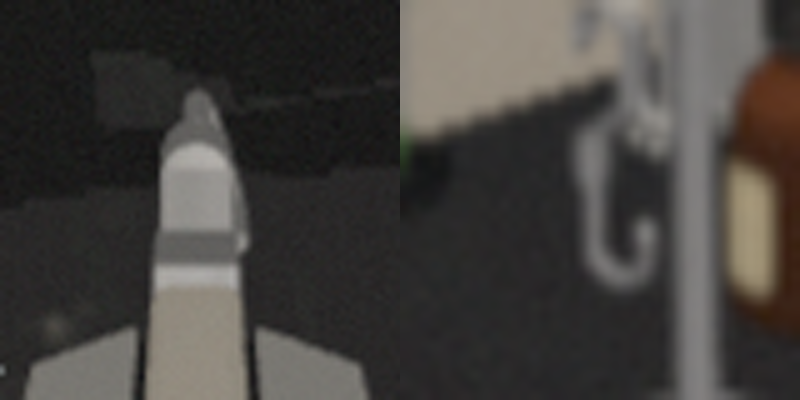

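The wrist crop shows the bend's tip at about (243,240), to the right of the shank axis at (198,100). The scene crop agrees, so a is about +0.36 rad. Next I'll refine the hole from the saved wrist picture and compute the approach.

Run:
```python
from h import *
g=cv2.imread("pics/w0.png",0);print(g[184:206,266:288])
w=cam("wrist");w=wristE(w,{"eef_pos":[574.8,-141.6,235.2],"eef_rot":[np.pi,0,1.567]})
r=g[193:203,270:281].astype(float);wt=np.clip(np.median(r)*.7-r,0,None);v,u=np.mgrid[193:203,270:281]
hu,hv=(u*wt).sum()/wt.sum(),(v*wt).sum()/wt.sum();print(hu,hv,"hole",onplane(w,hu,hv,2,72.5))
# side
p=cam("side");gs=cv2.cvtColor(p["pixels"],cv2.COLOR_RGB2GRAY)
H=onplane(w,hu,hv,2,72.5)
print(proj(p,H)); print(gs[236:246,270:286])
```

```text
[[ 29  24  22  27  28  26  24  27  27  25  26  23  28  26  28  24  28  29
   27  28  29  26]
 [ 47  36  34  24  23  29  31  27  23  27  26  23  26  29  28  25  26  26
   26  26  26  29]
 [119 109  94  81  68  56  46  34  28  27  24  26  27  28  26  30  23  30
   28  27  30  28]
 [170 162 153 143 139 128 118 106  94  83  66  57  42  30  30  23  25  28
   24  28  26  31]
 [175 172 171 173 176 176 170 161 153 145 137 129 120 104  94  81  67  50
   43  34  26  29]
 [176 171 172 172 177 176 176 177 177 175 176 173 170 163 154 144 136 127
  118 105  94  78]
 [174 173 169 173 176 175 176 174 177 176 175 177 177 179 177 177 175 173
  171 163 155 145]
 [174 172 168 172 176 178 175 176 176 178 177 178 178 176 176 177 177 179
  179 179 177 177]
 [173 172 170 173 175 176 175 177 175 177 176 177 179 176 176 177 178 180
  178 177 178 179]
 [172 172 169 174 176 176 158 144 142 145 159 172 176 177 175 174 177 177
  179 178 180 178]
 [172 171 169 173 177 159 108  64  48  66 102 148 173 177 176 177 179 180
  179 179 177 180]
 [171 171 170 175 166 107  46  28  29  30  31  94 160 176 176 177 177 178
  1
[... 993 characters left out ...]
 -149.4   72.5]
[277.9 240.5]
[[197 196 164 128 108 106 116 146 184 210 220 221 220 215 187 162]
 [158 145 120 105 106 125 166 205 226 232 234 234 234 232 226 220]
 [131 127 119 118 136 171 213 231 235 237 235 236 235 235 234 227]
 [132 134 141 155 186 217 231 233 235 235 236 236 236 233 228 206]
 [137 147 168 198 222 231 231 223 221 229 234 235 234 227 204 160]
 [142 157 186 212 225 227 218 198 203 224 233 234 227 199 151 109]
 [139 147 157 171 184 193 199 206 213 223 227 222 193 146 102  71]
 [166 161 154 153 151 154 160 171 174 183 190 175 150 118  99  86]
 [218 209 198 186 179 171 159 151 145 146 154 158 152 147 140 139]
 [226 226 226 224 223 222 211 201 188 176 171 167 159 155 164 165]]
```

```bash
python3 -m crank '[{"offset":[0.01,-0.03,-0.01],"spin":-3},{"offset":[0.02,-0.06,-0.025],"spin":-7},{"offset":[0.03,-0.09,-0.04],"spin":-11},{"offset":[0.04,-0.12,-0.055],"spin":-15},{"offset":[0.05,-0.15,-0.07],"spin":-19},{"offset":[0.058,-0.175,-0.085],"spin":-23},{"offset":[0.0635,-0.19,-0.095],"spin":-26},{"offset":[0.0647,-0.1957,-0.1],"spin":-27}]'
python3 -m crank '[{"offset":[0,0,0],"spin":0},{"offset":[0,0,0],"spin":0},{"offset":[0,0,0],"spin":0},{"offset":[0,0,0],"spin":0},{"offset":[0,0,0],"spin":0},{"offset":[0,0,0],"spin":0},{"offset":[0,0,0],"spin":0},{"offset":[0,0,0],"spin":0}]'
python3 - <<'E'
from h import *
s=manip.read_state();print(s["eef_pos"],np.degrees(s["eef_rot"]),s["wrist_force"])
w=wristE(cam("wrist"),s)
T=np.array(s["eef_pos"]);y=np.radians(np.degrees(s["eef_rot"][2])-180);e=np.array([np.cos(y),np.sin(y),0]);k=np.array([-e[1],e[0],0])
tab=T+.8*e+[0,0,12.3]
print("tab",proj(w,tab+[0,0,20]),"shank bottom",proj(w,tab-10*e-[0,0,113]),"hole",proj(w,[574,-149.4,73]))
for a in(0,.2,.3,.4,.5):print(a,proj(w,tab+e*(-10+20*np.cos(a))+k*20*np.sin(a)-[0,0,93]))
save(w,"w5.png",(200,150,320,240),6)
E
```

```text
clock: 9.47
eef_pos: [578.7, -100.2, 151.5]
eef_rot: [3.141, 0.001, 1.051]
wrist_force: [0.3, 0.9, -1.2]
finger_gap: 9.6
clock: 10.13
eef_pos: [578.7, -100.1, 151.7]
eef_rot: [3.141, 0.001, 1.052]
wrist_force: [0.2, 0.7, -0.5]
finger_gap: 9.8
[ 578.7 -100.1  151.7] [180.    0.   60.3] [ 0.2  0.7 -0.5]
tab [275.8 291.6] shank bottom [275.2 196.1] hole [301.  269.8]
0 [275.3 228. ]
0.2 [280.4 227.5]
0.3 [283.  226.9]
0.4 [285.4 226.1]
0.5 [287.8 225. ]
```

View pics/w5.png

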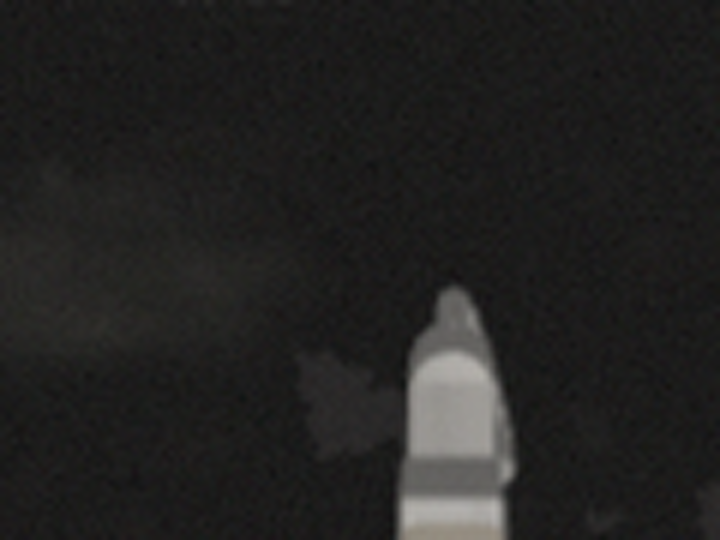

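The tip's right edge is at crop (517,465), and the shank bottom at (455,290) sits where predicted. That makes a ≈ 0.29 rad, so I'll align the bend with the rack, go under the hole and rise gently.

```bash
python3 -m crank '[{"offset":[0,0,-0.007],"spin":2},{"offset":[0,0,-0.0135],"spin":4},{"offset":[0,0,-0.0135],"spin":4},{"offset":[-0.0015,-0.01,-0.0135],"spin":4},{"offset":[-0.003,-0.02,-0.0135],"spin":4},{"offset":[-0.0045,-0.03,-0.0135],"spin":4},{"offset":[-0.0059,-0.0378,-0.0135],"spin":4},{"offset":[-0.0059,-0.0378,-0.0135],"spin":4}]'
python3 -m crank '[{"offset":[0,0,0],"spin":0},{"offset":[0,0,0.001],"spin":0},{"offset":[0,0,0.002],"spin":0},{"offset":[0,0,0.004],"spin":0},{"offset":[0,0,0.006],"spin":0},{"offset":[0,0,0.007],"spin":0},{"offset":[0,0,0.008],"spin":0},{"offset":[0,0,0.008],"spin":0}]'
python3 - <<'E'
from h import *
s=manip.read_state();print(s["eef_pos"],np.degrees(s["eef_rot"]),s["wrist_force"])
w=wristE(cam("wrist"),s)
print("hole",proj(w,[573.6,-149.4,73]))
save(w,"w6.png",(200,130,340,235),5)
E
```

```text
clock: 10.85
eef_pos: [572.5, -139.9, 138.3]
eef_rot: [3.14, 0.001, 1.119]
wrist_force: [-0.8, 0.5, -0.9]
finger_gap: 9.9
clock: 11.52
eef_pos: [572.7, -139.8, 146.6]
eef_rot: [3.14, 0.001, 1.119]
wrist_force: [0.5, -1.0, -1.0]
finger_gap: 9.9
[ 572.7 -139.8  146.6] [179.9   0.   64.1] [ 0.5 -1.  -1. ]
hole [282. 228.]
```

View pics/w6.png

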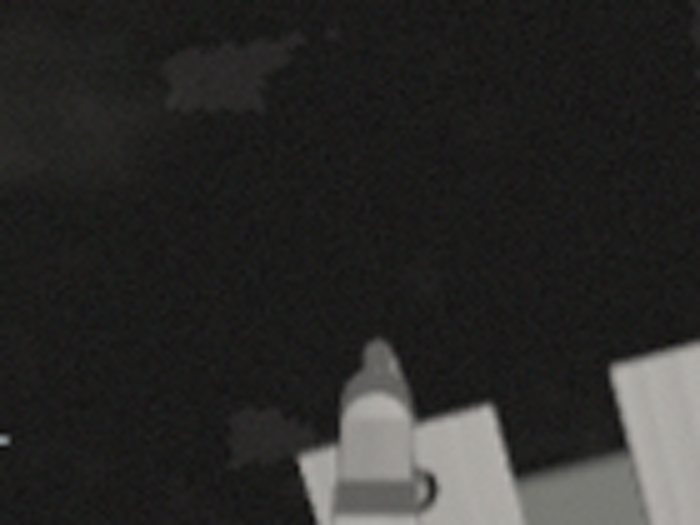

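The view shows the plate with its hole half hidden behind the hook, its right rim at crop (438,490), which matches my prediction. The arm sits 2 mm too deep in y, so I'll correct that and continue up.

```bash
python3 -m crank '[{"offset":[0,0.001,0],"spin":0},{"offset":[0,0.0019,0],"spin":0},{"offset":[0,0.0019,0],"spin":0},{"offset":[0,0.0019,0],"spin":0},{"offset":[0,0.0019,0],"spin":0},{"offset":[0,0.0019,0],"spin":0},{"offset":[0,0.0019,0],"spin":0},{"offset":[0,0.0019,0],"spin":0}]'
python3 - <<'E'
from h import *
s=manip.read_state();print(s["eef_pos"],s["wrist_force"])
T=np.array(s["eef_pos"]);y=s["eef_rot"][2]-np.pi
e=np.array([np.cos(y),np.sin(y),0]);k=np.array([-e[1],e[0],0]);a=.29
print(T+.8*e+e*(-10+20*np.cos(a))+k*20*np.sin(a)-[0,0,78.7])
E
```

```text
clock: 12.23
eef_pos: [572.6, -138.0, 146.5]
eef_rot: [3.14, 0.001, 1.119]
wrist_force: [-0.3, 0.8, -0.6]
finger_gap: 9.2
[ 572.6 -138.   146.5] [-0.3  0.8 -0.6]
[ 573.4 -149.4   67.8]
```

Spot on, so I'll rise gently in steps.

```bash
python3 -m crank '[{"offset":[0,0,0.0005],"spin":0},{"offset":[0,0,0.001],"spin":0},{"offset":[0,0,0.0015],"spin":0},{"offset":[0,0,0.002],"spin":0},{"offset":[0,0,0.0025],"spin":0},{"offset":[0,0,0.003],"spin":0},{"offset":[0,0,0.0035],"spin":0},{"offset":[0,0,0.004],"spin":0}]'
python3 -m crank '[{"offset":[0,0,0.0005],"spin":0},{"offset":[0,0,0.001],"spin":0},{"offset":[0,0,0.0015],"spin":0},{"offset":[0,0,0.002],"spin":0},{"offset":[0,0,0.0025],"spin":0},{"offset":[0,0,0.003],"spin":0},{"offset":[0,0,0.0035],"spin":0},{"offset":[0,0,0.004],"spin":0}]'
python3 - <<'E'
from h import *
s=manip.read_state();print(s["eef_pos"],s["wrist_force"],s["moment"])
w=wristE(cam("wrist"),s)
print("hole",proj(w,[573.6,-149.4,73]),"tip",proj(w,np.array(s["eef_pos"])+[.8,-11.4,-80.7]))
save(w,"w7.png",(230,180,330,255),7)
E
```

```text
clock: 12.9
eef_pos: [572.6, -138.0, 150.5]
eef_rot: [3.14, 0.001, 1.119]
wrist_force: [0.1, 0.0, -1.1]
finger_gap: 10.1
clock: 13.57
eef_pos: [572.6, -138.0, 154.6]
eef_rot: [3.14, 0.001, 1.119]
wrist_force: [-0.7, 0.2, -0.8]
finger_gap: 9.8
[ 572.6 -138.   154.6] [-0.7  0.2 -0.8] [-0. -0. -0.]
hole [282.9 226.4] tip [282.7 226.9]
```

View pics/w7.png

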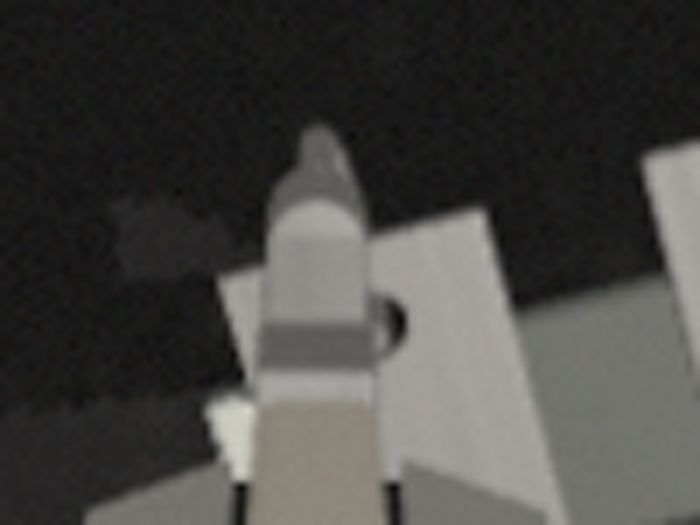

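The tip shows inside the hole at crop (385,325), with clearance to the rim at (408,325), and there is no force. I'll rise further, check, then draw out along the slot axis.

```bash
python3 -m crank '[{"offset":[0,0,0.001],"spin":0},{"offset":[0,0,0.002],"spin":0},{"offset":[0,0,0.003],"spin":0},{"offset":[0,0,0.004],"spin":0},{"offset":[0,0,0.005],"spin":0},{"offset":[0,0,0.0055],"spin":0},{"offset":[0,0,0.0055],"spin":0},{"offset":[0,0,0.0055],"spin":0}]'
python3 -m crank '[{"offset":[0.0003,0.002,0],"spin":0},{"offset":[0.0006,0.004,0],"spin":0},{"offset":[0.001,0.006,0],"spin":0},{"offset":[0.0013,0.008,0],"spin":0},{"offset":[0.0016,0.01,0],"spin":0},{"offset":[0.0019,0.012,0],"spin":0},{"offset":[0.0022,0.014,0],"spin":0},{"offset":[0.0022,0.014,0],"spin":0}]'
python3 - <<'E'
from h import *
s=manip.read_state();print(s["eef_pos"],s["wrist_force"],s["moment"])
w=wristE(cam("wrist"),s)
m=manip.masks_of(w,"plate_hole");print([x["conf"] for x in m])
print("near edge/hole",[proj(w,[573.6+.16*t,-149.4+.988*t,73]) for t in(0,9.5,14,23.5)])
save(w,"w8.png",(230,170,330,245),7)
E
```

```text
clock: 14.28
eef_pos: [572.6, -138.0, 160.2]
eef_rot: [3.14, 0.001, 1.119]
wrist_force: [-0.0, 0.7, -0.4]
finger_gap: 9.4
clock: 14.95
eef_pos: [574.9, -123.6, 160.2]
eef_rot: [3.14, 0.001, 1.12]
wrist_force: [1.4, -0.8, -0.3]
finger_gap: 9.9
[ 574.9 -123.6  160.2] [ 1.4 -0.8 -0.3] [-0.1 -0.1  0. ]
[0.91]
near edge/hole [array([288. , 240.6]), array([284.6, 229.9]), array([283. , 224.7]), array([279.6, 213.6])]
```

View pics/w8.png

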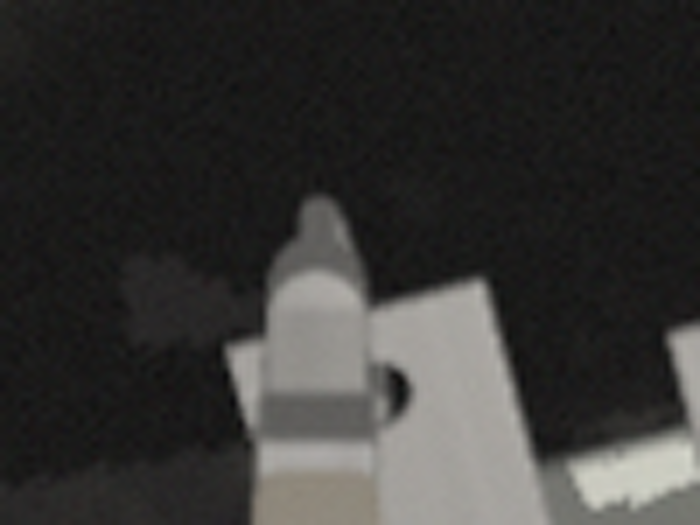

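The plate moved out 14 mm with the hook: hole at crop (390,390), tip inside it, and its near edge now well ahead of the blank's. My viewing budget is used up, so I'll rely on numbers from here and keep drawing out slowly.

```bash
python3 -m crank '[{"offset":[0.0003,0.002,0.0003],"spin":0},{"offset":[0.0006,0.004,0.0006],"spin":0},{"offset":[0.001,0.0065,0.001],"spin":0},{"offset":[0.0014,0.009,0.0012],"spin":0},{"offset":[0.0018,0.0115,0.0014],"spin":0},{"offset":[0.0022,0.014,0.0016],"spin":0},{"offset":[0.0025,0.016,0.0018],"spin":0},{"offset":[0.0025,0.016,0.002],"spin":0}]'
python3 -m crank '[{"offset":[0.0002,0.001,0],"spin":0},{"offset":[0.0005,0.003,0],"spin":0},{"offset":[0.0008,0.005,0],"spin":0},{"offset":[0.0011,0.007,0],"spin":0},{"offset":[0.0014,0.009,0],"spin":0},{"offset":[0.0016,0.010,0],"spin":0},{"offset":[0.0019,0.012,0],"spin":0},{"offset":[0.0019,0.012,0],"spin":0}]'
python3 - <<'E'
from h import *
s=manip.read_state();print(s["eef_pos"],s["wrist_force"],s["moment"])
w=wristE(cam("wrist"),s);b=cam("side")
for p in(w,b):
  for x in manip.masks_of(p,"plate_hole")[:1]:
    cc=max(cv2.findContours(x["mask"].astype(np.uint8),0,2)[0],key=cv2.contourArea)
    r=cv2.boxPoints(cv2.minAreaRect(cc));print(x["conf"],r.round(1).tolist(),[onplane(p,*q,2,73) for q in r])
E
```

```text
clock: 15.72
eef_pos: [577.4, -107.4, 162.2]
eef_rot: [3.14, 0.001, 1.12]
wrist_force: [-0.2, -0.5, -0.8]
finger_gap: 10.3
clock: 16.38
eef_pos: [579.3, -95.1, 162.2]
eef_rot: [3.14, 0.001, 1.12]
wrist_force: [-0.5, 0.5, -0.9]
finger_gap: 9.9
[579.3 -95.1 162.2] [-0.5  0.5 -0.9] [-0. -0.  0.]
0.75 [[274.3999938964844, 212.0], [297.3999938964844, 205.5], [325.8999938964844, 306.20001220703125], [302.8999938964844, 312.70001220703125]] [array([578.5, -95.3,  73. ]), array([596.9, -98.3,  73. ]), array([ 581.4, -189.9,   73. ]), array([ 561.1, -187.2,   73. ])]
0.52 [[272.0, 237.0], [285.0, 237.0], [285.0, 244.0], [272.0, 244.0]] [array([ 597.8, -168. ,   73. ]), array([ 561.6, -180.6,   73. ]), array([ 546. , -130.9,   73. ]), array([ 580.9, -118.7,   73. ])]
```

```bash
python3 -m crank '[{"offset":[0.0002,0.001,0],"spin":0},{"offset":[0.0003,0.002,0.0003],"spin":0},{"offset":[0.0005,0.003,0.0006],"spin":0},{"offset":[0.0006,0.004,0.001],"spin":0},{"offset":[0.0008,0.005,0.0015],"spin":0},{"offset":[0.001,0.006,0.002],"spin":0},{"offset":[0.0011,0.007,0.002],"spin":0},{"offset":[0.0013,0.008,0.002],"spin":0}]'
cat > chk.py <<'E'
from h import *
s=manip.read_state();print(s["eef_pos"],s["wrist_force"],s["moment"])
w=wristE(cam("wrist"),s);b=cam("scene");c=cam("side")
for n,p in(("w",w),("scene",b),("side",c)):
  T=np.array(s["eef_pos"]);print(n,"swivel",proj(p,T-[0,0,67]),"Ubottom",proj(p,T-[0,0,100]),"dangle end",proj(p,T-[0,0,180]))
  for k in("plate_hole","blank","hook_grip"):
   for x in manip.masks_of(p,k)[:2]:
    cc=max(cv2.findContours(x["mask"].astype(np.uint8),0,2)[0],key=cv2.contourArea)
    print(k,round(x["conf"],2),cv2.boxPoints(cv2.minAreaRect(cc)).round().astype(int).tolist())
E
python3 chk.py
```

```text
clock: 17.25
eef_pos: [580.6, -87.4, 164.1]
eef_rot: [3.14, 0.001, 1.12]
wrist_force: [-0.2, 0.5, -1.4]
finger_gap: 9.7
[580.6 -87.4 164.1] [-0.2  0.5 -1.4] [-0.1 -0.   0.1]
w swivel [275.4 220.4] Ubottom [275.3 207.3] dangle end [275.1 184.9]
plate_hole 0.72 [[275, 203], [297, 198], [306, 235], [284, 241]]
plate_hole 0.41 [[9, 170], [33, 121], [91, 150], [66, 199]]
blank 0.95 [[335, 256], [370, 247], [384, 300], [348, 309]]
hook_grip 0.85 [[264, 199], [285, 199], [285, 316], [264, 316]]
scene swivel [289.4 235. ] Ubottom [289.  244.4] dangle end [288.2 266.6]
plate_hole 0.59 [[285, 243], [294, 240], [303, 268], [294, 271]]
plate_hole 0.36 [[254, 234], [272, 234], [272, 246], [254, 246]]
blank 0.55 [[312, 245], [321, 245], [321, 249], [312, 249]]
hook_grip 0.41 [[285, 234], [288, 206], [294, 206], [291, 234]]
hook_grip 0.16 [[172, 250], [180, 178], [202, 180], [194, 253]]
side swivel [268.5 240.2] Ubottom [268.5 251.2] dangle end [268.5 276.8]
plate_hole 0.61 [[263, 207], [272, 207], [273, 243], [264, 243]]
hook_grip 0.5 [[264, 207], [272, 207], [272, 241], [264, 241]]
```

The plate has left the slot and tilted down: the scene mask runs from (290,242) to (298,270), with its lower end resting near the table. I'll lift it up and away smoothly.

```bash
python3 -m crank '[{"offset":[0.0005,0.002,0.006],"spin":0},{"offset":[0.001,0.005,0.016],"spin":0},{"offset":[0.001,0.008,0.028],"spin":0},{"offset":[0.0015,0.012,0.042],"spin":0},{"offset":[0.002,0.014,0.056],"spin":0},{"offset":[0.002,0.016,0.07],"spin":0},{"offset":[0.002,0.016,0.082],"spin":0},{"offset":[0.002,0.016,0.09],"spin":0}]'
python3 -m crank '[{"offset":[0,0,0.003],"spin":0},{"offset":[0,0,0.003],"spin":0},{"offset":[0,0,0.003],"spin":0},{"offset":[0,0,0.003],"spin":0},{"offset":[0,0,0.003],"spin":0},{"offset":[0,0,0.003],"spin":0},{"offset":[0,0,0.003],"spin":0},{"offset":[0,0,0.003],"spin":0}]'
python3 chk.py
```

```text
clock: 18.52
eef_pos: [582.9, -71.2, 256.9]
eef_rot: [3.138, -0.0, 1.12]
wrist_force: [0.3, 0.5, -1.9]
finger_gap: 10.1
clock: 19.18
eef_pos: [582.9, -71.1, 259.7]
eef_rot: [3.138, 0.0, 1.12]
wrist_force: [0.8, -0.7, -1.9]
finger_gap: 9.5
[582.9 -71.1 259.7] [ 0.8 -0.7 -1.9] [ 0.  -0.1  0. ]
w swivel [275.1 220.5] Ubottom [274.9 207.4] dangle end [274.6 185. ]
plate_hole 0.83 [[253, 170], [291, 165], [297, 212], [260, 217]]
blank 0.6 [[324, 233], [351, 226], [361, 267], [334, 274]]
hook_grip 0.68 [[263, 199], [285, 199], [285, 316], [263, 316]]
hook_grip 0.55 [[212, 29], [266, 2], [295, 59], [241, 86]]
scene swivel [286.8 204.6] Ubottom [286.5 214.6] dangle end [285.7 238. ]
plate_hole 0.56 [[284, 214], [291, 214], [291, 239], [284, 239]]
side swivel [265.6 209.3] Ubottom [265.7 220.9] dangle end [265.7 248.1]
plate_hole 0.53 [[259, 220], [269, 219], [271, 242], [261, 243]]
hook_grip 0.74 [[261, 174], [269, 174], [269, 210], [261, 210]]
```

```bash
python3 -m crank '[{"offset":[-0.003,0.008,0],"spin":2},{"offset":[-0.008,0.026,0],"spin":5},{"offset":[-0.015,0.05,0],"spin":8},{"offset":[-0.022,0.075,0],"spin":11},{"offset":[-0.029,0.1,0],"spin":14},{"offset":[-0.036,0.125,0],"spin":17},{"offset":[-0.043,0.148,0],"spin":20},{"offset":[-0.049,0.168,0],"spin":23}]'
python3 -m crank '[{"offset":[-0.004,0.014,-0.002],"spin":0},{"offset":[-0.008,0.027,-0.004],"spin":0},{"offset":[-0.012,0.04,-0.006],"spin":0},{"offset":[-0.015,0.052,-0.006],"spin":0},{"offset":[-0.0175,0.062,-0.006],"spin":0},{"offset":[-0.0185,0.068,-0.006],"spin":0},{"offset":[-0.019,0.07,-0.006],"spin":0},{"offset":[-0.019,0.07,-0.006],"spin":0}]'
python3 -m crank '[{"offset":[0,0,0],"spin":0},{"offset":[0,0,0],"spin":0},{"offset":[0,0,0],"spin":0},{"offset":[0,0,0],"spin":0},{"offset":[0,0,0],"spin":0},{"offset":[0,0,0],"spin":0},{"offset":[0,0,0],"spin":0},{"offset":[0,0,0],"spin":0}]'
```

```text
clock: 20.45
eef_pos: [533.0, 98.7, 260.1]
eef_rot: [3.137, -0.0, 1.527]
wrist_force: [1.0, 0.2, -1.6]
finger_gap: 9.7
clock: 21.12
eef_pos: [514.0, 169.0, 254.1]
eef_rot: [3.137, -0.0, 1.527]
wrist_force: [0.8, -0.3, -1.7]
finger_gap: 9.8
clock: 21.78
eef_pos: [514.0, 168.9, 254.2]
eef_rot: [3.137, -0.0, 1.527]
wrist_force: [-0.2, 0.2, -1.2]
finger_gap: 9.7
```

```bash
python3 -m crank '[{"offset":[0.0003,0.004,-0.0005],"spin":0},{"offset":[0.0006,0.01,-0.0005],"spin":0},{"offset":[0.0009,0.017,-0.0005],"spin":0},{"offset":[0.0012,0.024,-0.0005],"spin":0},{"offset":[0.0015,0.031,-0.0005],"spin":0},{"offset":[0.0018,0.038,-0.0005],"spin":0},{"offset":[0.0019,0.0435,-0.0005],"spin":0},{"offset":[0.0019,0.0453,-0.0005],"spin":0}]'
python3 -m crank '[{"offset":[0,0,0],"spin":0},{"offset":[0,0,0],"spin":0},{"offset":[0,0,0],"spin":0},{"offset":[0,0,0],"spin":0},{"offset":[0,0,0],"spin":0},{"offset":[0,0,0],"spin":0},{"offset":[0,0,0],"spin":0},{"offset":[0,0,0],"spin":0}]'
```

```text
clock: 22.45
eef_pos: [515.8, 215.3, 253.5]
eef_rot: [3.137, -0.0, 1.528]
wrist_force: [-0.6, 0.0, -1.5]
finger_gap: 10.0
clock: 23.12
eef_pos: [515.9, 215.2, 253.6]
eef_rot: [3.137, -0.0, 1.528]
wrist_force: [0.4, -0.3, -1.1]
finger_gap: 10.1
```

```bash
python3 -m crank '[{"offset":[0,-0.001,-0.002],"spin":0},{"offset":[0,-0.001,-0.0045],"spin":0},{"offset":[0,-0.001,-0.007],"spin":0},{"offset":[0,-0.001,-0.0095],"spin":0},{"offset":[0,-0.001,-0.012],"spin":0},{"offset":[0,-0.001,-0.014],"spin":0},{"offset":[0,-0.001,-0.016],"spin":0},{"offset":[0,-0.001,-0.016],"spin":0}]'
python3 -m crank '[{"offset":[0,0,-0.0003],"spin":0},{"offset":[0,0,-0.0006],"spin":0},{"offset":[0,0,-0.001],"spin":0},{"offset":[0,0,-0.0013],"spin":0},{"offset":[0,0,-0.0016],"spin":0},{"offset":[0,0,-0.0018],"spin":0},{"offset":[0,0,-0.0018],"spin":0},{"offset":[0,0,-0.0018],"spin":0}]'
python3 chk.py
```

```text
clock: 23.78
eef_pos: [515.7, 214.1, 237.1]
eef_rot: [3.138, -0.0, 1.528]
wrist_force: [-1.2, -0.7, -1.1]
finger_gap: 10.0
clock: 24.45
eef_pos: [515.8, 214.2, 235.7]
eef_rot: [3.137, -0.0, 1.528]
wrist_force: [-2.4, -0.3, 3.6]
finger_gap: 9.4
[515.8 214.2 235.7] [-2.4 -0.3  3.6] [-0.1  0.3 -0. ]
w swivel [275.5 220.9] Ubottom [275.2 207.8] dangle end [274.8 185.4]
plate_hole 0.97 [[255, 187], [293, 182], [297, 210], [259, 216]]
hook_grip 0.69 [[264, 316], [264, 199], [285, 199], [285, 316]]
scene swivel [208.5 192.3] Ubottom [209.  201.5] dangle end [210.1 223. ]
plate_hole 0.72 [[206, 201], [213, 201], [214, 224], [208, 224]]
blank 0.53 [[312, 245], [321, 245], [321, 250], [312, 250]]
hook_grip 0.68 [[207, 185], [207, 166], [210, 166], [210, 185]]
side swivel [250.  265.6] Ubottom [250.2 279.7] dangle end [250.7 312.5]
plate_hole 0.56 [[242, 276], [255, 276], [255, 314], [242, 314]]
blank 0.61 [[258, 238], [269, 229], [273, 235], [262, 243]]
hook_grip 0.79 [[243, 222], [250, 222], [254, 276], [247, 276]]
```

Seated on the bar: upward contact force of 3.6 N, at the same pose as the original hang. I'll release and retreat straight up.

```bash
python3 -m crank '[{"offset":[0,0,0],"spin":0},{"offset":[0,0,0],"spin":0},{"offset":[0,0,0],"spin":0},{"offset":[0,0,0],"spin":0},{"offset":[0,0,0],"spin":0},{"offset":[0,0,0],"spin":0},{"offset":[0,0,0],"spin":0},{"offset":[0,0,0],"spin":0}]' 0.45
python3 -m crank '[{"offset":[0,0,0.003],"spin":0},{"offset":[0,0,0.01],"spin":0},{"offset":[0,0,0.02],"spin":0},{"offset":[0,0,0.035],"spin":0},{"offset":[0,0,0.055],"spin":0},{"offset":[0,0,0.075],"spin":0},{"offset":[0,0,0.095],"spin":0},{"offset":[0,0,0.1],"spin":0}]'
python3 -m crank '[{"offset":[0,-0.01,0],"spin":0},{"offset":[0,-0.02,0],"spin":0},{"offset":[0,-0.03,0],"spin":0},{"offset":[0,-0.03,0],"spin":0},{"offset":[0,-0.03,0],"spin":0},{"offset":[0,-0.03,0],"spin":0},{"offset":[0,-0.03,0],"spin":0},{"offset":[0,-0.03,0],"spin":0}]'
cat > chk2.py <<'E'
from h import *
s=manip.read_state();w=wristE(cam("wrist"),s);b=cam("scene");c=cam("side")
t=np.array([516,213.4,248.])
for n,p in(("w",w),("scene",b),("side",c)):
  print(n,"expect tab top,U,plate end",[proj(p,t-[0,0,z]).round().astype(int).tolist() for z in(-20,111,191)])
  for k in("plate_hole","blank","hook_grip","crucible","petri","vial"):
   for x in manip.masks_of(p,k)[:1]:
    cc=max(cv2.findContours(x["mask"].astype(np.uint8),0,2)[0],key=cv2.contourArea)
    print(k,round(x["conf"],2),cv2.boxPoints(cv2.minAreaRect(cc)).round().astype(int).tolist())
  for k in("hook_grip","blank","crucible","petri","vial"):
   for x in manip.search_frame(p,k)[:1]:print(k,np.array(x["location"]),round(x["conf"],2))
E
python3 chk2.py
```

```text
clock: 25.72
eef_pos: [515.8, 214.2, 235.6]
eef_rot: [3.137, -0.0, 1.528]
wrist_force: [-0.7, 0.2, -0.2]
finger_gap: 42.1
clock: 26.38
eef_pos: [516.3, 214.4, 339.9]
eef_rot: [3.132, -0.002, 1.528]
wrist_force: [-0.1, 0.3, -0.8]
finger_gap: 42.5
clock: 27.05
eef_pos: [516.3, 184.6, 339.6]
eef_rot: [3.133, -0.002, 1.529]
wrist_force: [0.0, 0.2, 0.3]
finger_gap: 42.0
w expect tab top,U,plate end [[273, 181], [272, 154], [272, 145]]
plate_hole 0.6 [[275, 145], [284, 143], [288, 155], [278, 158]]
hook_grip 0.91 [[264, 145], [278, 145], [278, 197], [264, 197]]
crucible 0.68 [[196, 274], [202, 261], [206, 262], [199, 276]]
petri 0.89 [[320, 244], [340, 208], [376, 228], [357, 264]]
hook_grip [518.3 223.3 272.3] 0.77
blank [ 603.4 -186.7   75.7] 0.52
petri [624.9  67.5  16.2] 0.94
scene expect tab top,U,plate end [[207, 164], [209, 201], [210, 223]]
plate_hole 0.63 [[206, 200], [214, 200], [214, 225], [206, 225]]
blank 0.59 [[313, 247], [318, 244], [320, 248], [315, 251]]
hook_grip 0.71 [[204, 164], [210, 164], [210, 180], [204, 180]]
crucible 0.61 [[218, 254], [233, 254], [233, 270], [218, 270]]
petri 0.54 [[254, 234], [272, 234], [272, 246], [254, 246]]
vial 0.71 [[204, 164], [210, 164], [212, 193], [206, 193]]
hook_grip [510.1 203.6 235.8] 0.45
crucible [420.8  28.4  28. ] 0.71
petri [618.7  54.5  10.1] 0.64
vial [ 398.7 -421.1   25. ] 0.65
side expect tab top,U,plate end [[249, 221], [250, 279], [251, 312]]
plate_hole 0.76 [[242, 276], [256, 276], [257, 314], [243, 314]]
blank 0.61 [[256, 236], [270, 229], [274, 236], [260, 243]]
hook_grip 0.89 [[245, 220], [253, 220], [255, 277], [247, 277]]
petri 0.81 [[220, 284], [242, 284], [242, 300], [220, 300]]
vial 0.57 [[347, 226], [353, 226], [353, 238], [347, 238]]
hook_grip [515.4 223.  230. ] 0.59
blank [ 616.2 -172.8   74.5] 0.45
crucible [424.9  34.1  28. ] 0.6
vial [ 578.9 -208.2   65.4] 0.54
```

```bash
for i in 1 2; do python3 -m crank '[{"offset":[0,0,0],"spin":0},{"offset":[0,0,0],"spin":0},{"offset":[0,0,0],"spin":0},{"offset":[0,0,0],"spin":0},{"offset":[0,0,0],"spin":0},{"offset":[0,0,0],"spin":0},{"offset":[0,0,0],"spin":0},{"offset":[0,0,0],"spin":0}]' | head -1; done
python3 chk2.py | grep -E "^(w|scene|side)|plate_hole|hook_grip"; python3 -c "
from cell import manip; print(manip.sign_off())"
```

```text
clock: 29.52
clock: 30.18
w expect tab top,U,plate end [[273, 180], [272, 154], [272, 145]]
plate_hole 0.52 [[274, 145], [284, 142], [288, 155], [278, 159]]
hook_grip 0.86 [[263, 145], [279, 145], [279, 197], [263, 197]]
hook_grip [516.6 223.3 268.9] 0.89
scene expect tab top,U,plate end [[207, 164], [209, 201], [210, 223]]
plate_hole 0.62 [[207, 201], [213, 201], [213, 223], [207, 223]]
hook_grip 0.6 [[203, 163], [211, 163], [211, 185], [203, 185]]
hook_grip [508.2 205.5 231.2] 0.66
side expect tab top,U,plate end [[249, 221], [250, 279], [251, 312]]
hook_grip 0.56 [[244, 220], [255, 220], [255, 278], [244, 278]]
hook_grip [515.7 220.2 227.6] 0.84
the job is handed in; nothing more can be done
None
```

The job is done and handed in at about 30 s of the 72 s allowed; no verdict was reported. I took the hook off the rail by its tab and brought its tip up through the plate's hole. I then drew that plate out on the hook and hung the hook back over the rail. Only the hook touched the plate.

**Last checks:**
- **Hook and plate:** In the scene camera the hook and the hanging plate were where they should be (plate rows 201–223, against 201–223 expected). They had not moved since the check about 3 s earlier. The side camera agreed on the plate in that earlier check but did not detect it in the last one.
- **Gripper:** It was clear of the hook, about 70 mm above the tab.
- **Blank, crucible and petri dish:** All were found at their starting places to within the detector's error of about 4–10 mm.
- **Vial:** It was found in place by the scene camera. The side camera gave one wrong hit for it, at the rack.
- **Forces:** Wrist force readings at the end of each move never exceeded about 4.5 N.

**Two things to know:**
- **Plate swung down:** When the plate left the slot it swung down. By my estimate its lower end came to rest on the table or the rack foot until I lifted it.
- **No picture of the final state:** I had used all 12 picture views by then, so the pull-out and hanging were checked by detector masks, pose and force only.

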